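# Register a bamboo rail in a bonding press and hold the press down

### The job

In the small white bonding press, push the bamboo rail along the bed until it lies flush against both steel stops, its long edge on the side fence and its plated end on the end stop. Then, with the fingers on the black palm knob, press the spring-loaded plunger about 20 mm down, so that the pad squeezes the steel plate on the rail, without ramming the knob to the bottom of its 30 mm travel; keep it there for three seconds and finish still holding it pressed, without letting go. Leave the salt cellar, bowl and mug where they are.

Things in the scene. Friction and masses are not known exactly. Their poses are not given: they have to be found in the camera images.
- press: Hand bonding press, white painted steel, fixed to the counter. Origin on the counter (z 0) below the seat; x runs along the bed towards the column, away from the robot; y left; z up. Bed: plate from x -130 to +135, y -80 to +45 mm, top at z 12 mm. A column (x 105 to 131, 44 mm wide) carries a guide arm (34 mm wide, x 43 to 131, z 56 to 74 mm) with the plunger at x +60, y 0.
- fence (a point): Middle of the side fence's top, 24 mm above the counter. The fence is a steel strip 120 mm long along the press's x (x -75 to +45 mm), 12 mm higher than the bed; the face that takes the rail's long left edge is at press y +20 mm, and the rail lies on its -y side.
- end_stop (a point): Middle of the end stop's top, 24 mm above the counter. The stop is a steel block 44 mm wide, 12 mm higher than the bed; its face that takes the rail's plated end is at press x +85 mm.
- seat (a point): Point on the bed's top (12 mm above the counter) where the rail's origin lies when the rail is against both stops; axes as the press.
- rail: Loose bamboo rail, a bar 170 x 40 x 18 mm (x, y, z), about 0.12 kg, flat on the press bed, 1 to 4 cm short of both stops and a little askew. Origin at the centre of its underside, x towards its plated end. A steel mounting plate 40 x 32 x 2 mm is fixed on its top at x +60 mm, so the top there is 20 mm above the underside. Two dark screw holes show at x -65 and -15 mm.
- knob_top (a point): Centre of the flat top of the black palm knob, a disc 44 mm in diameter and 18 mm thick that tops the plunger and moves with it; 124 mm above the counter when released.
- plunger (a joint): Travel of the plunger straight down in m: 0 released, 0.030 bottomed. A spring pushes it up: about 2.5 N to start it, 0.15 N more per mm; from about 8 mm, where the pad meets the rail's plate, another 2 N and 0.5 N per mm: about 13 N in all at 20 mm. A black ring on the steel stem meets the top of the guide arm at about 20 mm.
- pad: Round rubber pressing pad, 28 mm in diameter, on its own spring under the plunger; origin at the centre of its underside, 40 mm above the counter when released (8 mm above the rail's plate).
- cellar: Glass salt cellar, open bowl 68 mm in diameter, 45 mm high, origin under its centre; a bystander in a row on the left of the press.
- bowl: Bamboo bowl, 124 mm in diameter, 55 mm high, origin under its centre; a bystander in the same row.
- mug: Green mug, 80 mm in diameter, 92 mm high, with a handle, origin under its centre; a bystander in the same row.
There are look-alikes about, which are no part of the job. Of the things like the rail, leave any that is green; of the rest the larger one is meant.

How it is judged:
On the way, in this order (a step that is already met when the one before it is completed fails the run):
1. the rail lies against both stops while the knob is still released (x of rail in the frame of seat between -0.0025 and 0.003 m and y of rail in the frame of seat between -0.0025 and 0.003 m and z of rail in the frame of seat below 0.003 m and angle between the x axis of rail and the x axis of press, either way round below 0.035 rad and value of joint plunger below 0.004 m), for 0.2 s.
2. the fingers hold the knob about 20 mm down for 3 s, the pad squeezing the registered rail (x of rail in the frame of seat between -0.0025 and 0.003 m and y of rail in the frame of seat between -0.0025 and 0.003 m and z of rail in the frame of seat below 0.003 m and angle between the x axis of rail and the x axis of press, either way round below 0.035 rad and value of joint plunger between 0.016 and 0.024 m and contact force between pad and rail above 3 N and contact force between the fingers and plunger above 3 N), for 3 s.
At the end, for the whole second after the job is handed in: The rail lies flat within 2.5 mm of the side fence and of the end stop and within 0.035 rad of square; the plunger is held 16 to 24 mm down by the fingers on the knob (over 3 N), with over 3 N between pad and rail. The program finishes while holding (all of step 2); the arm keeps its last pose, push and grip.
It fails at once if the plunger is rammed to the bottom (over 28 mm) (value of joint plunger above 0.028 m).
It fails at once if the salt cellar is moved more than 20 mm (distance of cellar from where it was at the start of the episode above 0.02 m).
It fails at once if the bowl is moved more than 20 mm (distance of bowl from where it was at the start of the episode above 0.02 m).
It fails at once if the mug is moved more than 20 mm (distance of mug from where it was at the start of the episode above 0.02 m).
It also fails if it takes over 58 s, if anything falls off the work surface, if the arm or the gripper's body presses on something with over 40 N, if the wrist force passes 120 N, or if a joint passes its speed limit or range.

### The arm

A 7-joint arm with a two-finger parallel gripper is mounted at the origin on the work surface. World frame = base frame: x ahead of the robot, y to its left, z up, the work surface at z = 0. Lengths are in m, angles in rad, forces in N, time in s.
With the tool pointing down it reaches from about 0.4 to 0.85 m from the base axis. Payload 10.4 kg.
Tool frame: the origin (TCP) lies at the very end of the fingers, on their centre line; the grasp point (between the pads) lies 19 mm behind it; z points along the fingers, y is the line along which they close (so a half turn about z gives the same grasp; the last joint's range is limited). The gripper opens to 87 mm and grips with 3 to 60 N. Pads are 19 mm wide; open, the fingers measure 117 mm over their backs; the gripper's body (75 mm by 190 mm) begins 51 mm behind the grasp point.
Start: joints at [-1.131, 0.332, -0.065, 1.46, 0.022, 1.35, -0.088], TCP at [0.279, 0.559, 0.223] pointing down, gripper open.
Joint ranges: [-2.6, 2.6], [-0.5, 2.12], [-1.47, 1.34], [0.16, 2.42], [-1.27, 4.41], [0.06, 2.06], [-2.6, 2.6]. Speed limits (rad/s): [2.22, 2.22, 2.79, 2.79, 3.14, 3.14, 3.14].

### API

Orientations are given as a rotation vector (axis times angle).
In Python, from cell import env gives the robot as it stands. Calls block until the motion is done:
- env.goto(position, orientation): joint-space move of the TCP to a pose.
- env.move_l(position, attitude=None, feed=0.15, threshold=None): straight line of the TCP; attitude=None keeps the orientation; feed is the mean speed in m/s. With threshold (N) it stops when the force on the tool has changed by that much, and returns True; else False.
- env.goto_joints(angles): joint-space move.
- env.gripper_open() and env.grasp(): open the fingers fully, or close them until they stop; the grip force is fixed at half the most.
- env.sleep(seconds).
- env.ik(position, orientation): joint angles nearest the present ones, or None.
- env.observe(): the state.
- env.read_camera(name): name is "side" or "top" or "wrist"; returns a dict with "img" (400x640x3 uint8, red, green, blue), "z_map" (400x640 float32, m along the optical axis (not along the pixel's ray), 0 where there is no reading), "fx", "fy", "cx", "cy" (pixels), "cam_to_world" (4x4, takes a point from camera to world coordinates); the wrist camera has in their place "tool_from_camera" (4x4, takes a point from camera to tool coordinates, whose origin is the TCP and whose axes are the flange's). Camera axes: x right, y up, looking along -z (the intrinsics and any distortion apply to the point x, -y, -z); pixel columns grow to the right and rows downward; lengths in m; the calibration is good to about 2 mm. A picture is of the moment at which its call begins: read the wrist's pose just before it.
A pose or a line that the arm cannot do raises env.PlanningError and nothing moves.
- env.close_job(): hands the job in; it is judged then, once.
The state is a dict: "t": time; "joints": joint angles; "qvel": joint speeds; "effort": joint torques, N m; "tool_pos": TCP position; "tool_rot": TCP orientation; "force": force on the tool from outside, world axes, zero at the start; "moment": the same for the moment, N m; "opening": finger opening in m; "gripper_force": force on a finger pad.
Only numpy, scipy, OpenCV 4.12 (cv2) and the standard library are available. Lean on these libraries where they do the work, as an engineer would, in place of code of your own. Each camera call takes 0.05 s, during which the arm holds its last target. There are 200 camera calls.

## Working session

There is one attempt and no reset: what is moved stays moved. The work goes in short steps, each a Python script; the robot and the scene stay as the last script left them, time stands still between calls to the robot, and variables do not carry over. Pictures are saved under pics/ and viewed, at most 10 in all, crops included, and the job is handed in when it is done.

```bash
mkdir -p pics
cat > h.py <<'E'
from cell import env
import numpy as np, cv2
def snap(n,f):
    c=env.read_camera(n); cv2.imwrite('pics/'+f+'.png',c['img'][:,:,::-1]); np.savez('pics/'+f+'.npz',**{k:v for k,v in c.items()}); return c
def world(c,u,v,z=None):
    d=np.array([(u-c['cx'])/c['fx'],-(v-c['cy'])/c['fy'],-1.])
    T=c['cam_to_world']
    if z is None:
        zz=float(np.median(c['z_map'][int(v)-1:int(v)+2,int(u)-1:int(u)+2])); return (T@np.r_[d*zz,1])[:3]
    r=T[:3,:3]@d; o=T[:3,3]; return o+r*(z-o[2])/r[2]
E
python3 - <<'E'
from h import *
for n in('top','side'):
    c=snap(n,n+'0'); print(n,c.keys(),c['fx'],c['cam_to_world'])
print(env.observe())
E
```

```text
top dict_keys(['img', 'z_map', 'fx', 'fy', 'cx', 'cy', 'cam_to_world']) 499.4705100896983 [[ 0.00477349  0.99523588 -0.09737949  0.45190489]
 [-0.99981895  0.00654372  0.01786744  0.01379986]
 [ 0.01841954  0.09727657  0.99508693  1.21482821]
 [ 0.          0.          0.          1.        ]]
side dict_keys(['img', 'z_map', 'fx', 'fy', 'cx', 'cy', 'cam_to_world']) 452.889315157046 [[ 0.82960659  0.34704247 -0.43739506  0.10157369]
 [-0.55833133  0.52175004 -0.64501398 -0.65153045]
 [ 0.00436365  0.77931921  0.62661195  0.76411965]
 [ 0.          0.          0.          1.        ]]
{'t': 0.1, 'joints': array([-1.13059052,  0.33280307, -0.0646858 ,  1.46085458,  0.02159437,
        1.34989153, -0.08849524]), 'qvel': array([ 7.06465448e-04, -2.92772640e-03, -1.45587299e-03, -3.75176981e-03,
       -8.53411591e-05, -2.14220578e-04,  5.04223874e-04]), 'effort': array([ 9.59320823e-04, -6.24546218e+01,  2.40725483e-02, -3.90713882e+01,
       -6.13874313e-02,  3.67158372e-02,  6.46327067e-05]), 'tool_pos': array([0.27889353, 0.5589407 , 0.22183827]), 'tool_rot': array([-7.20434992e-01, -3.05762978e+00,  1.94680156e-03]), 'force': array([-0.71601848, -0.10664571,  0.10621075]), 'moment': array([ 0.0489689 , -0.03526303, -0.00188227]), 'gripper_force': 0.0, 'opening': 0.08710177181838084}
```

View pics/top0.png

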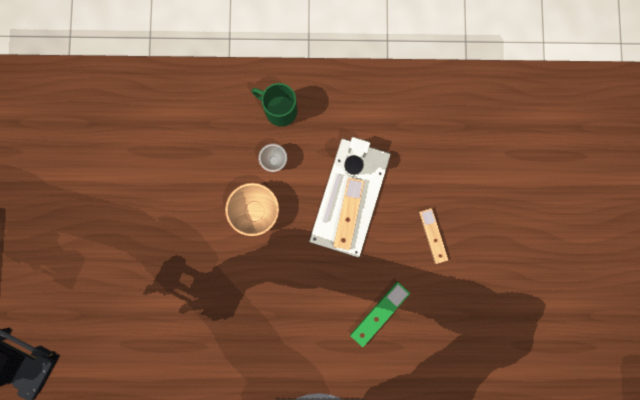

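View pics/side0.png

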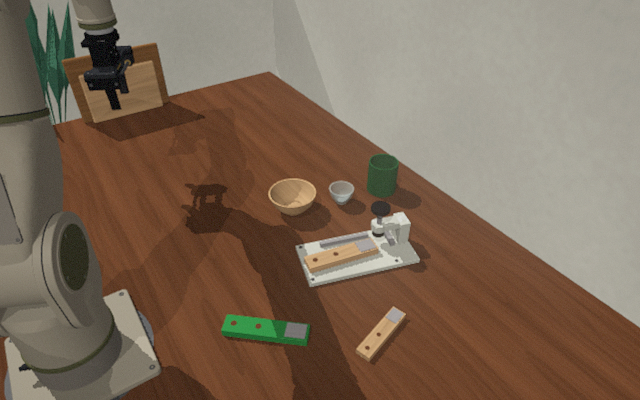

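Three things look like the rail (top view): green (380,315), which is excluded; a small bamboo one (433,236); and a larger bamboo one on the press bed (349,212). The larger one on the bed is meant. I'll confirm it in an enlarged crop.

Run:
```python
import cv2
i=cv2.imread('pics/top0.png')[130:265,295:455]
cv2.imwrite('pics/crop0.png',cv2.resize(i,None,fx=4.4,fy=4.4,interpolation=cv2.INTER_CUBIC))
i=cv2.imread('pics/side0.png')[195:290,290:425]
cv2.imwrite('pics/crop1.png',cv2.resize(i,None,fx=5.5,fy=5.5,interpolation=cv2.INTER_CUBIC))
```

```text
(no output)
```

View pics/crop0.png

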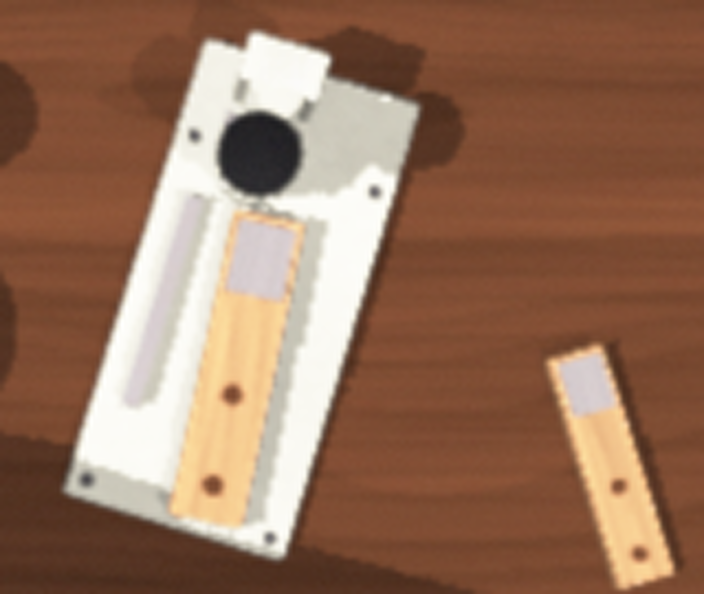

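View pics/crop1.png

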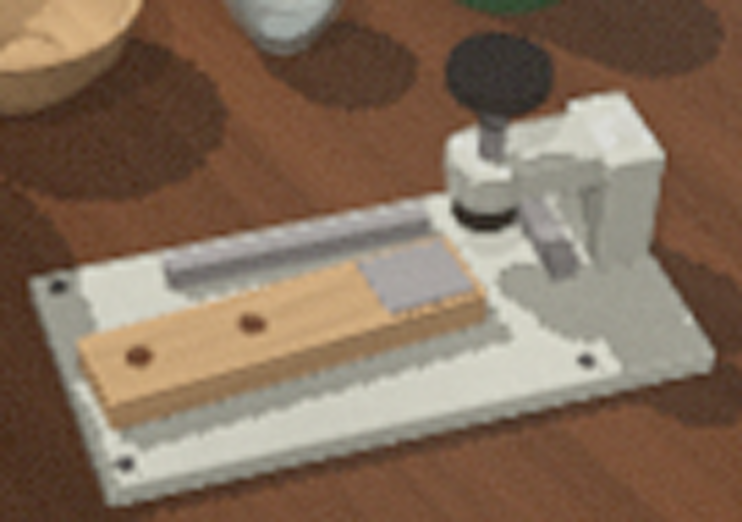

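The crop confirms the rail: larger bamboo bar on the bed, short of the fence and the stop. Fitting the poses from the corner pixels.

```bash
cat >> h.py <<'E'
def fit(m,w):  # 2D rigid fit m->w
    m=np.array(m,float);w=np.array(w)[:,:2];a=m-m.mean(0);b=w-w.mean(0)
    th=np.arctan2((a[:,0]*b[:,1]-a[:,1]*b[:,0]).sum(),(a*b).sum())
    R=np.array([[np.cos(th),-np.sin(th)],[np.sin(th),np.cos(th)]]);t=w.mean(0)-R@m.mean(0)
    return th,R,t,np.linalg.norm(m@R.T+t-w,axis=1)
E
python3 - <<'E'
from h import *
c=dict(np.load('pics/top0.npz'))
P=lambda l,z:[world(c,295+(u+.5)/4.4-.5,130+(v+.5)/4.4-.5,z) for u,v in l]
th,R,t,e=fit([(.135,.045),(-.13,.045),(-.13,-.08),(.135,-.08)],P([(205,38),(65,491),(285,560),(420,102)],.012))
print('press',th,t,e)
w=P([(232,212),(303,222),(243,527),(170,515)],.030)
rh,Rr,rt,re=fit([(.085,.02),(.085,-.02),(-.085,-.02),(-.085,.02)],w)
print('rail in press',rh-th,R.T@(rt-t),re,'corners',[(R.T@(x[:2]-t)).round(4) for x in w])
k=P([(260,152)],.124)[0];print('knob in press',R.T@(k[:2]-t),k)
f=P([(195,197),(134,405)],.024);print('fence ends',[R.T@(x[:2]-t) for x in f])
from scipy.spatial.transform import Rotation as Ro
for s in(1,-1):
    y=s*np.array([-np.sin(th),np.cos(th),0]);z=np.array([0,0,-1.]);M=np.c_[np.cross(y,z),y,z]
    v=Ro.from_matrix(M).as_rotvec()
    for q in([-.03,-.06,.12],[-.16,0,.12],[.06,0,.2]): print(s,v,env.ik(list(t+R@q[:2])+[q[2]],v))
E
```

```text
press -0.29170516520479706 [ 0.59840051 -0.05813423] [0.00052048 0.00066008 0.00046873 0.00023984]
rail in press 0.09676016531626597 [-0.03905468 -0.02446908] [0.00195106 0.0006252  0.00141366 0.00016983] corners [array([0.0419, 0.0028]), array([ 0.048 , -0.0359]), array([-0.1204, -0.0521]), array([-0.1257, -0.0127])]
knob in press [ 5.91921570e-02 -3.47727077e-05] [ 0.65508209 -0.07519036  0.124     ]
fence ends [array([0.04487124, 0.02445079]), array([-0.07426745,  0.02311148])]
1 [0.45658655 3.10823634 0.        ] [-0.44353772  0.31663631  0.65867016  1.78549224 -0.21421659  1.11180846
  1.56579885]
1 [0.45658655 3.10823634 0.        ] [-0.57260173  0.0070774   0.50493183  2.06474667 -0.00390154  1.07065497
  1.21328164]
1 [0.45658655 3.10823634 0.        ] [-0.33463208  0.45352194  0.52879822  1.41498003 -0.22936658  1.33439091
  1.48271904]
-1 [ 3.10823634 -0.45658655  0.        ] [-0.54152512  0.34349001  0.78397822  1.78979355 -0.26760891  1.11815941
 -1.53078077]
-1 [ 3.10823634 -0.45658655  0.        ] [-0.5984954   0.00593297  0.5312625   2.06580985 -0.00342528  1.07067004
 -1.92809952]
-1 [ 3.10823634 -0.45658655  0.        ] [-0.4517589   0.48983783  0.70544371  1.4216944  -0.31828436  1.34576828
 -1.59641735]
```

```bash
cat >> h.py <<'E'
th=-0.291705; R2=np.array([[np.cos(th),-np.sin(th)],[np.sin(th),np.cos(th)]]); t2=np.array([.5984,-.05813])
V=np.array([0.45658655,3.10823634,0.])
def W(x,y,z): return np.r_[t2+R2@[x,y],z]
def inp():
    p=env.observe()['tool_pos']; return np.r_[R2.T@(p[:2]-t2),p[2]].round(4)
def frc():
    f=env.observe()['force']; return np.r_[R2.T@f[:2],f[2]].round(2)
E
python3 - <<'E'
from h import *
env.grasp(); env.goto(W(-.055,-.09,.2),V); print(env.observe()['opening'])
print(env.move_l(W(-.055,-.09,.019),feed=.1,threshold=8),inp(),frc())
print(env.move_l(W(-.055,-.015,.019),feed=.03,threshold=6),inp(),frc())
env.move_l(W(*(inp()[:2]-[0,.0]),.019)) if 0 else None
snap('top','top1'); print(env.observe()['t'])
i=cv2.imread('pics/top1.png')[130:265,295:455]
cv2.imwrite('pics/crop2.png',cv2.resize(i,None,fx=4.4,fy=4.4,interpolation=cv2.INTER_CUBIC))
E
```

```text
-2.1969128575179304e-05
False [-0.0547 -0.0899  0.0194] [ 0.23 -0.06 -0.55]
True [-0.055  -0.0281  0.0188] [-0.06 -0.83  0.13]
8.05
```

View pics/crop2.png

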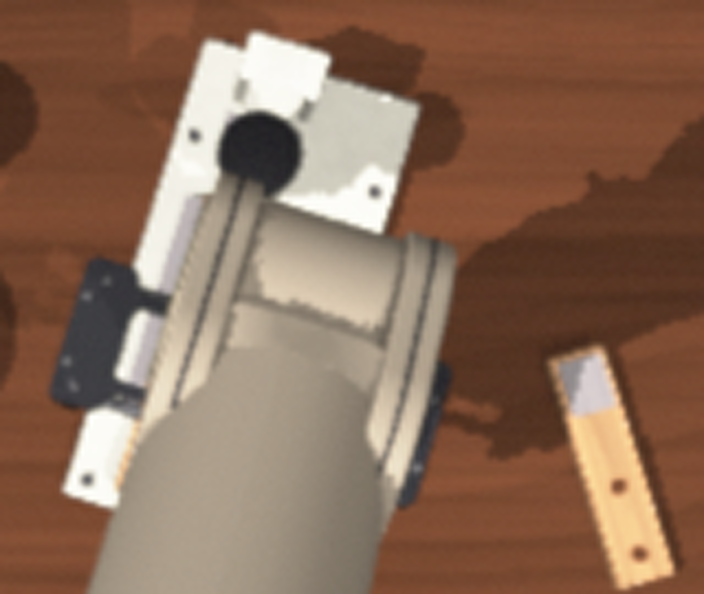

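The view is arm-obscured, but the finger stopped on contact at press y -0.028, so the rail should be on the fence. Next is the end push.

Run:
```python
from h import *
env.move_l(W(-.056,-.06,.019)); env.move_l(W(-.056,-.06,.08)); env.move_l(W(-.165,0,.08)); env.move_l(W(-.165,0,.021))
print(env.move_l(W(-.075,.001,.021),feed=.03,threshold=6),inp(),frc())
p=inp(); env.move_l(W(-.125,0,.021)); env.move_l(W(-.15,0,.1)); env.move_l(W(-.055,-.06,.1))
env.move_l(W(-.045,-.06,.019))
print(env.move_l(W(-.045,-.015,.019),feed=.03,threshold=6),inp(),frc())
env.move_l(W(-.045,-.06,.019)); env.goto(W(-.19,-.2,.2),V)
c=snap('top','top2'); snap('side','side2');print(env.observe()['t'])
a=cv2.resize(cv2.imread('pics/top2.png')[140:265,300:400],None,fx=4.4,fy=4.4,interpolation=cv2.INTER_CUBIC)
b=cv2.resize(cv2.imread('pics/side2.png')[195:290,290:425],(355,250),interpolation=cv2.INTER_CUBIC)
b=cv2.copyMakeBorder(b,0,a.shape[0]-250,0,0,cv2.BORDER_CONSTANT)
cv2.imwrite('pics/crop3.png',np.hstack([a,b]))
```

```text
True [-0.0982  0.0005  0.0205] [ 0.38 -0.04  0.29]
True [-0.0453 -0.0281  0.0187] [-0.16 -1.33  0.18]
17.6583
```

View pics/crop3.png

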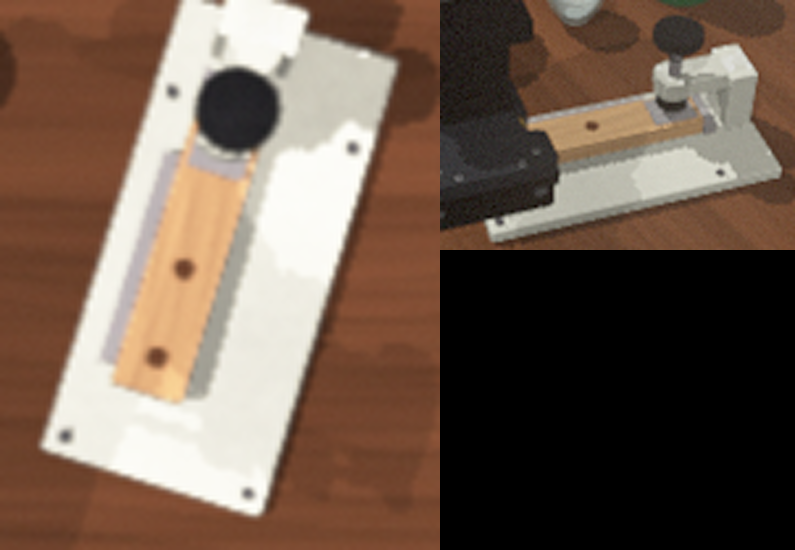

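Run:
```python
from h import *
c=dict(np.load('pics/top2.npz'))
for n,u,v,z in[('hole',184,269,.03),('hole',157,357,.03),('cornL',113,383,.03),('cornR',184,403,.03),('bed near L',41,448,.012),('bed near R',263,516,.012)]:
    w=world(c,300+(u+.5)/4.4-.5,140+(v+.5)/4.4-.5,z); print(n,(R2.T@(w[:2]-t2)).round(4))
```

```text
hole [-0.0154  0.0003]
hole [-0.0655  0.0005]
cornL [-0.0859  0.0191]
cornR [-0.085  -0.0207]
bed near L [-0.1303  0.0463]
bed near R [-0.1303 -0.0804]
```

The holes measure x -15.4 and -65.5 mm, y about 0.4 mm, so the rail is registered. Next, touch the knob.

Run:
```python
from h import *
env.goto(W(.04,0,.2),V); env.move_l(W(.06,0,.145)); env.sleep(.3); print(inp(),frc())
print(env.move_l(W(.06,0,.115),feed=.01,threshold=2),inp(),frc()); env.sleep(.3)
print(inp(),frc(),env.observe()['t'])
for z in (.116,.110,.107):
    print(env.move_l(W(.06,0,z),feed=.01,threshold=None)); env.sleep(.3); print(inp(),frc())
print(env.observe()['t'])
```

```text
[6.020e-02 1.000e-04 1.458e-01] [ 0.45 -0.13  0.53]
True [0.06   0.     0.1235] [ 0.21 -1.24  1.99]
[0.0598 0.     0.1234] [1.63 0.15 3.  ] 21.9
False
[0.0598 0.     0.1162] [-1.01  0.33  6.81]
False
[5.980e-02 1.000e-04 1.106e-01] [-2.8   0.34  9.93]
False
[0.0598 0.     0.1078] [-3.21  0.97 11.05]
24.875
```

Run:
```python
from h import *
env.move_l(W(.06,0,.1033),feed=.01); env.sleep(1); print(inp(),frc())
env.sleep(3); print(inp(),frc(),env.observe()['t'])
snap('side','side3')
b=cv2.resize(cv2.imread('pics/side3.png')[175:290,290:425],None,fx=5,fy=5,interpolation=cv2.INTER_CUBIC)
cv2.imwrite('pics/crop4.png',b)
```

```text
[5.990e-02 1.000e-04 1.044e-01] [-4.6   0.24 13.44]
[0.0599 0.     0.1044] [-4.9   0.16 13.97] 29.3917
```

View pics/crop4.png

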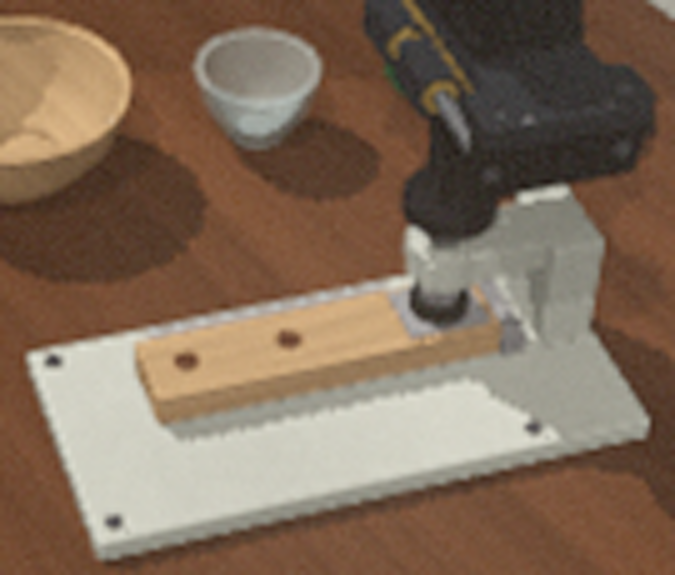

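The pad (440,305) sits on the plate, the rail's end is against the stop (510,335), and the knob is about 20 mm down at about 13.5 N. Held over 3 s, so I'm handing in.

```bash
python3 -c "
from h import *
env.sleep(.5); print(inp(),frc()); print(env.close_job())"
```

```text
[0.0599 0.     0.1044] [-4.74 -0.26 14.03]
the job is handed in; nothing more can be done
None
```

The job is handed in: the rail measured within about 0.5 mm of both stops before pressing, and the fingers held the knob about 19.6 mm down at about 14 N for over 3 s and are still holding; the judge's verdict was not shown.

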